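# Clear the touch console, hang the measuring cup and tare the scale

### The job

Tare the hanging scale for the empty orange measuring cup: without lifting it, push the white pacifier case clear of the green tare key, leaving it flat on the console and clear of the red power key too; hang the cup by its arched handle on the scale's sprung hook, let go and wait until it has stopped bobbing and swinging; then press the green key with the bare fingers until it registers (about 6 N for half a second, never as much as 25 N) and let it go. Keep off the red key, do not touch the green key before the hung cup is still, and leave everything else standing where it is.

Things in the scene. Friction and masses are not known exactly. Their poses are not given: they have to be found in the camera images.
- console: Black touch console of the scale, fixed, 160 (its x) x 260 (its y) x 22 mm high; origin at the centre of its underside; at yaw 0 x points away from the robot and y, its length, to the robot's left. Green tare key at its centre, red power key near its -y end, +y end bare. Stands on the left or right of the table.
- tare_top (a point): Centre of the upper face of the green tare key, 50 x 50 mm with a white dot, flush with the console's top, 22 mm above the table. Gives from 3 N and stops hard after 1.5 mm at 6 N; registers when pressed with at least 5 N for 0.3 s. Partly covered by the pacifier case at the start.
- power_top (a point): Centre of the upper face of the red round power key, 32 mm across, flush, 100 mm from the tare key along the console's -y. Must not be pressed.
- case_center (a point): Centre of the white round pacifier case with a blue band, 84 mm across, 45 mm high, 90 g, half-way up; stands loose on the console, partly over the tare key, towards the console's +y end.
- cup_grip (a point): Grip post on top of the orange measuring cup's handle, at its gripping point, 160 mm above the cup's underside. The post is an upright block 20 x 20 mm, sides along the cup's x and y, from 134 to 184 mm above the underside. The cup is 84 mm across the rim, 70 mm high, about 0.2 kg, and stands on the board at the start. Axes: the cup's.
- cup_bar (a point): Middle of the level top bar of the cup's stiff white arched handle, right under the post, 130 mm above the cup's underside. The bar runs along the cup's y, 8 mm thick, 72 mm long; the opening between it and the cup's rim is 56 mm high. Axes: the cup's.
- hook_seat (a point): Bottom of the steel V hook's groove; the middle line of a seated bar lies 5 to 8 mm above it. 200 mm above the table unloaded. x points from the hook's open end (lip, facing the robot) to its column, y along the groove. The groove is 34 mm wide (y); its lip rises 15 mm and reaches 19 mm to -x, its rear side rises 22 mm. The cup comes in from the open end, bar over the lip.
- stand: Fixed white stand of the scale, origin on the table below the hook's seat, axes as the hook's. Its column (52 mm wide) starts 79 mm behind the seat (+x), on a foot plate 120 mm square, 12 mm high; an arm 12 mm thick joins it to the hook. Nothing of it is higher than 22 mm above the seat.
- hook (a joint): Dip of the sprung hook, 0 unloaded to 0.035 m at its stop, about 0.1 m per kg of load (14 to 24 mm with the cup); it bobs for one or two seconds after a load is released.
- board: Wooden chopping board, fixed, 230 (x) x 260 (y) x 14 mm; origin under its centre. Cup, jar, bottle and ramekin stand on it in varying places, about 110 mm apart.
- jar_center (a point): Capped glass jar, 66 mm across, 115 mm high, at half height. Bystander.
- bottle_center (a point): Green glass oil bottle, 58 mm across, 180 mm high, at half height. Bystander, the tallest thing on the board.
- ramekin_center (a point): White ceramic ramekin, 76 mm across, 45 mm high, at half height. Bystander.
- spoon: Red silicone spoon, 200 mm long, lying on the table near the robot. Bystander.
There are look-alikes about, which are no part of the job. Of the things that look like the part that bears cup_grip, the larger one is meant. What is shaped like the part that bears case_center but turquoise is not meant.

How it is judged (in metres and radians):
On the way, in this order (a step that is already met when the one before it is completed fails the run):
1. the cup hangs on the dipped hook, released and still (value of joint hook above 0.008 m and distance between cup_bar and hook_seat below 0.018 m and angle between cup_bar's own z axis and vertical below 0.26 rad and velocity of joint hook between -0.015 and 0.015 m/s and linear speed of cup below 0.03 m/s and contact force between the fingers and cup below 0.05 N), for 0.4 s.
2. the green key is pressed by the fingers with at least 5 N while the cup hangs (value of joint hook above 0.008 m and distance between cup_bar and hook_seat below 0.018 m and angle between cup_bar's own z axis and vertical below 0.26 rad and contact force between the fingers and tare above 5 N), for 0.3 s.
At the end, for the whole second after the job is handed in: The released cup hangs still, within 15 degrees of upright, its bar within 18 mm of the hook's seat, the hook dipped at least 8 mm; the case lies flat at rest on the console, its centre over 66 mm from the tare key's and 57 mm from the power key's centre; the green key is released (value of joint hook above 0.008 m and distance between cup_bar and hook_seat below 0.018 m and angle between cup_bar's own z axis and vertical below 0.26 rad and velocity of joint hook between -0.015 and 0.015 m/s and linear speed of cup below 0.03 m/s and horizontal distance between case_center and tare_top above 0.066 m and horizontal distance between case_center and power_top above 0.057 m and z of case_center in the frame of console between 0.038 and 0.052 m and angle between case_center's own z axis and vertical below 0.1 rad and contact force between anything else and tare below 0.5 N and linear speed of case below 0.02 m/s); the robot touches nothing.
It fails at once if the green key is pressed with 25 N or more (contact force between anything else and tare above 25 N).
It fails at once if the red power key is pressed (contact force between anything else and power above 2 N).
It fails at once if the green key is touched by the fingers while the cup is not hanging still (contact force between the fingers and tare above 1 N and not (value of joint hook above 0.008 m and distance between cup_bar and hook_seat below 0.018 m and angle between cup_bar's own z axis and vertical below 0.26 rad and velocity of joint hook between -0.015 and 0.015 m/s and linear speed of cup below 0.03 m/s)).
It fails at once if the pacifier case is lifted off the console (z of case_center in the frame of console above 0.06 m).
It fails at once if a bystander is tipped or moved more than 30 mm (distance of any of jar_center, bottle_center, ramekin_center, spoon from where it was at the start of the episode above 0.03 m).
It also fails if it takes over 72 s, if anything falls off the work surface, if the arm or the gripper's body presses on something with over 40 N, if the wrist force passes 120 N, or if a joint passes its speed limit or range.

### The arm

A 6-joint arm with a two-finger parallel gripper is mounted at the origin on the work surface. World frame = base frame: x ahead of the robot, y to its left, z up, the work surface at z = 0. Lengths are in mm, angles in rad, forces in N, time in s.
With the tool pointing down it reaches from about 400 to 925 mm from the base axis. Payload 3.4 kg.
Tool frame: the origin (TCP) lies midway between the tips of the shut fingers; the grasp point (between the pads) lies 19 mm behind it (hold_point_z is the distance from the TCP to the grasp point, in mm); z points along the fingers, y is the line along which they close (so a half turn about z gives the same grasp; the last joint's range is limited). The gripper opens to 85 mm and grips with 20 to 120 N. Pads are 22 mm wide; open, the fingers measure 114 mm over their backs; the gripper's body (76 mm by 85 mm) begins 54 mm behind the grasp point. The pads swing forward as they close: fully open they stand 13 mm farther back than shut.
Start: joints at [-1.177, 0.307, 1.506, -0, 1.328, -0.073], TCP at [258.746, -513.499, 231.305] pointing down, gripper open.
Joint ranges: [-3.12, 3.12], [-1.05, 2.28], [0.14, 2.33], [-1.42, 4.57], [0.1, 2.73], [-2.68, 2.68]. Speed limits (rad/s): [2.57, 2.57, 3.14, 3.14, 3.14, 3.14].

### API

Orientations are given as [roll, pitch, yaw] about the fixed x, y, z axes, in that order (R = Rz(yaw) Ry(pitch) Rx(roll)).
In Python, from workcell import move_pose, move_l, move_j, move_gripper, pause, ik, get_obs, get_image, camera_model, Unreachable, close_job, recognise, masks_of, hold_point_z gives the robot as it stands. Calls block until the motion is done:
- move_pose(position, orientation): joint-space move of the TCP to a pose.
- move_l(position, frame=None, speed=150, contact_N=None): straight line of the TCP; frame=None keeps the orientation; speed is the mean speed in mm/s. With contact_N (N) it stops when the force on the tool has changed by that much, and returns True; else False.
- move_j(angles): joint-space move.
- move_gripper(opening): finger opening in mm; the grip force is fixed at half the most; returns when the fingers have stopped.
- pause(seconds).
- ik(position, orientation): joint angles nearest the present ones, or None.
- get_obs(): the state.
- get_image(name): name is "side" or "top"; returns the picture (420x560x3 uint8, blue, green, red); there is no depth.
- camera_model(name): a dict with "vfov" (degrees; the focal length in pixels is half the picture's height over the tangent of half this angle, whatever the lens; pixels are square), "cx", "cy" (the principal point, pixels), "R" (3x3) and "t" (3): a world point X has camera coordinates R X + t. Camera axes: x right, y down, z forward; pixel columns grow to the right and rows downward; lengths in mm; the calibration is good to about 2 mm. A picture is of the moment at which its call begins. camera_model takes no time and is no camera call.
A pose or a line that the arm cannot do raises Unreachable and nothing moves.
- close_job(): hands the job in; it is judged then, once.
Trained networks look in the newest picture that a camera, given by its name, has taken for a name from the list of things; names that differ only in an ending like _2 or _b are one class to them, and where a whole thing is asked for, a point or a joint stands for the part that bears it (a point fixed in the world has none). Each returns a list of dicts, best first, with "conf" (0 to 1); they miss things now and then, are a little off and sometimes report something else, mostly with a low value. They report only what shows in the picture. A call takes as long as a camera call. They do not tell look-alikes from the thing itself.
- recognise(camera, thing): "box" ([left, top, width, height] in pixels, round what is visible of it).
- masks_of(camera, thing): "pixels" (420x560 bool, what is visible of it) and "box" ([left, top, width, height] in pixels, round what is visible of it).
The state is a dict: "t": time; "qpos": joint angles; "joint_vel": joint speeds; "effort": joint torques, N m; "eef_pos": TCP position; "tcp_rot": TCP orientation; "contact_force": force on the tool from outside, world axes, zero at the start; "moment": the same for the moment, N m; "grip_width": finger opening in mm; "finger_force": force on a finger pad.
Only numpy, scipy, OpenCV 4.12 (cv2) and the standard library are available. Lean on these libraries where they do the work, as an engineer would, in place of code of your own. Each camera call takes 0.05 s, during which the arm holds its last target. There are 200 camera calls.

## Working session

There is one attempt and no reset: what is moved stays moved. The work goes in short steps, each a Python script; the robot and the scene stay as the last script left them, time stands still between calls to the robot, and variables do not carry over. Pictures are saved under pics/ and viewed, at most 10 in all, crops included, and the job is handed in when it is done.

```bash
ls; mkdir -p pics; python3 - <<'E'
from workcell import *
import cv2,numpy as np
for c in("top","side"):
    cv2.imwrite(f"pics/{c}0.png",get_image(c)); m=camera_model(c); print(c,m)
    for n in("cup_grip","case_center","console","stand","hook","board","jar_center","bottle_center","ramekin_center","spoon","tare_top","power_top"):
        try: print(n,[(np.round(d["box"]).tolist(),round(d["conf"],2)) for d in recognise(c,n)])
        except Exception as e: print(n,e)
print(get_obs()["t"],hold_point_z)
E
```

```text
pics
top {'vfov': 48.5512728778637, 'cx': 276.8870228997222, 'cy': 213.215052556293, 'R': array([[-0.02827132, -0.99959926, -0.00143281],
       [-0.97891811,  0.02797642, -0.20232808],
       [ 0.20228708, -0.00431748, -0.97931675]]), 't': array([ -20.62275406,  592.50794713, 1041.22399487])}
cup_grip [([161.0, 201.0, 39.0, 42.0], 0.94), ([150.0, 147.0, 28.0, 34.0], 0.82)]
case_center [([362.0, 142.0, 36.0, 38.0], 0.78), ([341.0, 211.0, 38.0, 38.0], 0.62)]
console [([312.0, 201.0, 110.0, 66.0], 0.74)]
stand [([233.0, 153.0, 53.0, 66.0], 0.72)]
hook [([245.0, 151.0, 28.0, 73.0], 0.86)]
board [([109.0, 200.0, 108.0, 93.0], 0.66)]
jar_center [([166.0, 252.0, 36.0, 31.0], 0.85)]
bottle_center [([106.0, 251.0, 46.0, 31.0], 0.65)]
ramekin_center [([123.0, 202.0, 30.0, 34.0], 0.89)]
spoon [([218.0, 264.0, 85.0, 25.0], 0.56)]
tare_top []
power_top []
side {'vfov': 52.88910970059682, 'cx': 276.20419286511964, 'cy': 207.32325033116638, 'R': array([[ 0.9608918 , -0.2762305 , -0.01958718],
       [-0.20922891, -0.67784406, -0.70480543],
       [ 0.1814117 ,  0.68133996, -0.70913021]]), 't': array([-558.01412227,  207.81729705,  904.03034734])}
cup_grip [([293.0, 132.0, 20.0, 46.0], 0.94), ([240.0, 129.0, 31.0, 69.0], 0.66)]
case_center [([368.0, 315.0, 49.0, 46.0], 0.8), ([274.0, 301.0, 45.0, 45.0], 0.62)]
console [([246.0, 277.0, 110.0, 143.0], 0.65)]
stand [([261.0, 157.0, 85.0, 103.0], 0.83)]
hook [([260.0, 159.0, 73.0, 35.0], 0.76)]
board [([188.0, 149.0, 101.0, 74.0], 0.82)]
jar_center [([200.0, 158.0, 32.0, 48.0], 0.89)]
bottle_center [([196.0, 113.0, 24.0, 43.0], 0.85)]
ramekin_center [([238.0, 145.0, 28.0, 16.0], 0.54)]
spoon [([212.0, 220.0, 20.0, 74.0], 0.65), ([201.0, 155.0, 31.0, 52.0], 0.46)]
tare_top [([284.0, 342.0, 28.0, 9.0], 0.57)]
power_top [([298.0, 375.0, 21.0, 23.0], 0.7), ([264.0, 162.0, 81.0, 97.0], 0.27)]
1.3 18.700000000000003
```

View pics/top0.png

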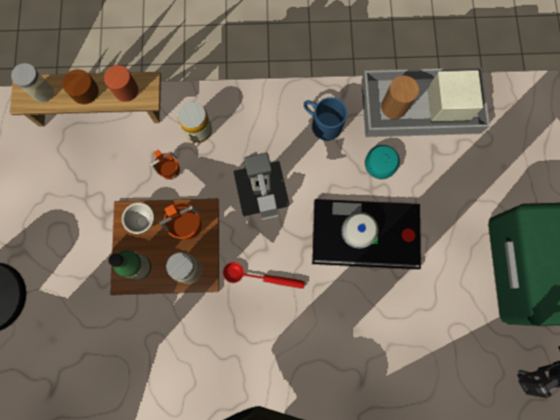

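View pics/side0.png

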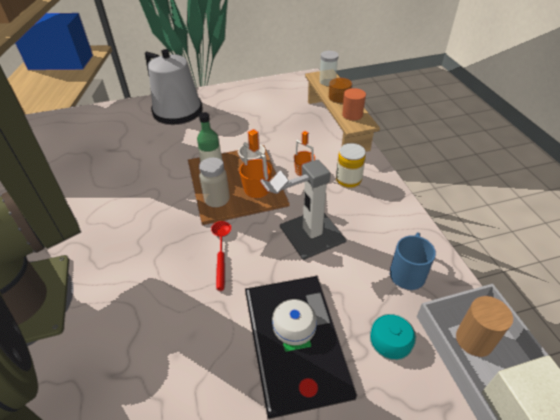

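The things that could be taken for the cup are the large orange cup on the board (top 182,222; side 255,180) and a small one behind it (top 166,165; side 303,160). For the case there is a white one on the console (top 360,230) and a turquoise one (381,161). I choose the large cup and the white case, and check them in a close crop.

```bash
python3 - <<'E'
import cv2,numpy as np
t=cv2.imread("pics/top0.png");s=cv2.imread("pics/side0.png")
f=lambda im,x,y,w,h:cv2.resize(im[y:y+h,x:x+w],(400,600) if h>w else (800,300),interpolation=cv2.INTER_CUBIC)
a=cv2.resize(t[140:290,100:300],(800,600),interpolation=cv2.INTER_CUBIC)
b=cv2.resize(s[110:260,180:380],(800,600),interpolation=cv2.INTER_CUBIC)
cv2.imwrite("pics/c1.png",a);cv2.imwrite("pics/c2.png",b)
E
```

```text
(no output)
```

View pics/c1.png

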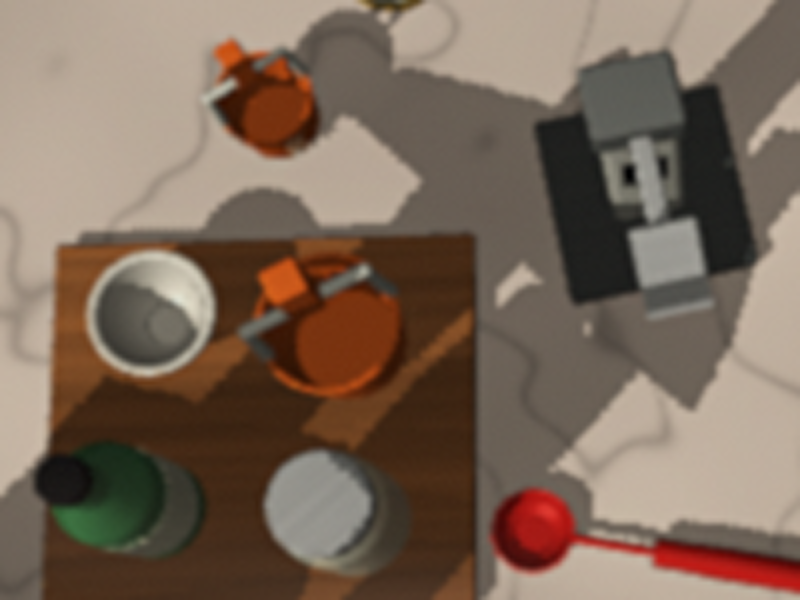

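View pics/c2.png

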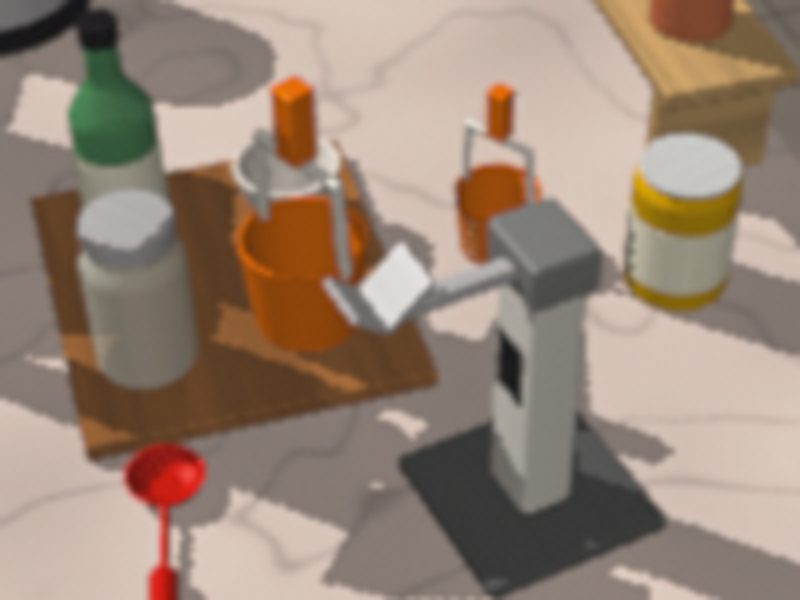

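```bash
cat > h.py <<'E'
import numpy as np,cv2
from scipy.optimize import least_squares
from workcell import *
M={c:camera_model(c) for c in("top","side")}
def proj(c,X):
    m=M[c];p=np.atleast_2d(X)@m["R"].T+m["t"];f=210/np.tan(np.radians(m["vfov"]/2))
    return p[:,:2]/p[:,2:]*f+[m["cx"],m["cy"]]
def ray(c,u,z):
    m=M[c];f=210/np.tan(np.radians(m["vfov"]/2))
    u=np.atleast_2d(u);d=np.c_[(u-[m["cx"],m["cy"]])/f,np.ones(len(u))]@m["R"];C=-m["R"].T@m["t"]
    return C+d*((z-C[2])/d[:,2])[:,None]
def fit(obs,x0,z0=0):
    """obs: (cam, local xyz, pixel); returns x,y,yaw"""
    def r(p):
        c,s=np.cos(p[2]),np.sin(p[2]);o=[]
        for cam,l,u in obs:
            X=[p[0]+c*l[0]-s*l[1],p[1]+s*l[0]+c*l[1],l[2]+z0]
            o.append(proj(cam,X)[0]-u)
        return np.ravel(o)
    q=least_squares(r,x0,loss="soft_l1",f_scale=1.,x_scale=[100,100,.3]);return q.x,r(q.x).reshape(-1,2)
T=lambda x,y:np.array([100+x/4-.4,140+y/4-.4])
S=lambda x,y:np.array([180+x/4-.4,110+y/4-.4])
E
python3 - <<'E'
from h import *
for c in M: print(c,"C",(-M[c]["R"].T@M[c]["t"]).round())
cup=[("top",(0,36,130),T(245,335)),("top",(0,-36,130),T(368,270)),("top",(0,0,70),T(331,325)),
 ("side",(0,0,184),S(294,91)),("side",(0,0,134),S(296,158)),("side",(0,0,70),S(302,236))]
g=ray("top",T(331,325),84)[0]
for y0 in(0,.5,-.5):
    q,r=fit(cup,[g[0],g[1],y0],14);print("cup",q.round(3),r.round(1).tolist())
hk=[("top",(0,17,200),T(638,287)),("top",(0,-17,200),T(707,275)),("top",(-19,17,215),T(650,318)),("top",(-19,-17,215),T(713,301)),
 ("side",(-19,17,215),S(325,280)),("side",(-19,-17,215),S(358,327)),("side",(0,17,200),S(360,288)),("side",(0,-17,200),S(390,330))]
g=ray("top",T(672,281),200)[0]
q,r=fit(hk,[g[0],g[1],0]);print("hook",q.round(3),r.round(1).tolist())
P=ray("top",[T(537,123),T(716,86),T(757,263),T(575,303)],12);print("foot",P.round().tolist())
d=P[0]-P[3];print("yaw foot",np.arctan2(d[1],d[0]),"c",P.mean(0))
P=ray("side",[S(402,463),S(497,597),S(664,521)],12);print("foot side",P.round().tolist())
for c,n in(("top",0),("side",0)):
    im=get_image(c); b,g,r=[im[:,:,i].astype(int) for i in range(3)]
    box=(slice(195,275),slice(308,425)) if c=="top" else (slice(275,415),slice(240,360))
    def cen(m):
        k=np.zeros(m.shape,bool);k[box]=m[box];ys,xs=np.nonzero(k);return np.array([xs.mean(),ys.mean()]),k.sum(),(xs.min(),xs.max(),ys.min(),ys.max())
    R=cen((r>100)&(g<60)&(b<60));print(c,"red",R,ray(c,R[0],22).round(1))
    G=cen((g>90)&(r<70)&(b<110));print("green",G,ray(c,G[0],22).round(1))
    B=cen((b>130)&(r<90)&(g<110));print("blue",B,ray(c,B[0],67).round(1))
    for d in masks_of(c,"case_center"):
        ys,xs=np.nonzero(d["pixels"]);print("case",d["conf"],xs.mean(),ys.mean(),ray(c,[xs.mean(),ys.mean()],22+25).round(1))
    d=masks_of(c,"console")
    if d:
        R=cv2.minAreaRect(np.argwhere(d[0]["pixels"])[:,::-1].astype(np.float32));P=ray(c,cv2.boxPoints(R),22);print("console",P.round().tolist())
a=cv2.imread("pics/top0.png")[190:280,305:430];b=cv2.imread("pics/side0.png")[270:415,240:360]
cv2.imwrite("pics/c3.png",np.hstack([cv2.resize(a,(440,317),interpolation=2),cv2.resize(b,(262,317),interpolation=2)]))
E
```

```text
top C [ 369.  -33. 1140.]
side C [ 416. -629.  777.]
cup [5.77686e+02 1.82306e+02 4.71000e-01] [[0.6, -1.0], [-0.5, -0.2], [-0.5, -1.1], [-1.2, 0.0], [-0.5, 0.3], [-0.5, 1.0]]
cup [5.77686e+02 1.82306e+02 4.71000e-01] [[0.6, -1.0], [-0.5, -0.2], [-0.5, -1.1], [-1.2, 0.0], [-0.5, 0.3], [-0.5, 1.0]]
cup [5.77686e+02 1.82306e+02 4.71000e-01] [[0.6, -1.0], [-0.5, -0.2], [-0.5, -1.1], [-1.2, 0.0], [-0.5, 0.3], [-0.5, 1.0]]
hook [ 5.72289e+02 -1.85820e+01  2.10000e-01] [[0.8, -0.4], [-0.4, -1.3], [-0.3, -0.8], [0.3, -0.4], [-0.6, 0.4], [-1.0, -1.3], [-0.7, 0.9], [-0.3, 0.3]]
foot [[715.0, 68.0, 12.0], [736.0, -46.0, 12.0], [621.0, -68.0, 12.0], [599.0, 45.0, 12.0]]
yaw foot 0.18972730423671252 c [ 6.67705707e+02 -1.83507973e-01  1.20000000e+01]
foot side [[603.0, 43.0, 12.0], [626.0, -72.0, 12.0], [738.0, -47.0, 12.0]]<stdin>:19: RuntimeWarning: Mean of empty slice.
  ret = ret.dtype.type(ret / rcount)
Traceback (most recent call last):
ValueError: zero-size array to reduction operation minimum which has no identity
```

```bash
python3 - <<'E'
from h import *
for c in M:
    im=get_image(c);h=cv2.cvtColor(im,cv2.COLOR_BGR2HSV).astype(int);H,Sa,V=h[...,0],h[...,1],h[...,2]
    box=(slice(195,275),slice(308,425)) if c=="top" else (slice(275,415),slice(240,360))
    def cen(n,m,z):
        k=np.zeros(m.shape,bool);k[box]=m[box];ys,xs=np.nonzero(k)
        if len(xs)==0: return print(n,"none")
        p=np.c_[xs,ys];print(c,n,len(xs),p.mean(0).round(1),ray(c,p.mean(0),z).round(1),"ext",ray(c,p,z).min(0).round(),ray(c,p,z).max(0).round())
    cen("red",((H<8)|(H>172))&(Sa>170)&(V>70),22)
    cen("green",(H>45)&(H<80)&(Sa>120)&(V>50),22)
    cen("blue",(H>100)&(H<130)&(Sa>120)&(V>80),67)
    for d in masks_of(c,"case_center"):
        ys,xs=np.nonzero(d["pixels"]);print("case",round(d["conf"],2),xs.mean(),ys.mean(),ray(c,[xs.mean(),ys.mean()],22+25).round(1))
    d=masks_of(c,"console")
    if d:
        R=cv2.minAreaRect(np.argwhere(d[0]["pixels"])[:,::-1].astype(np.float32));P=ray(c,cv2.boxPoints(R),22);print("console",P.round().tolist())
a=cv2.imread("pics/top0.png")[190:280,305:430];b=cv2.imread("pics/side0.png")[270:415,240:360]
cv2.imwrite("pics/c3.png",np.hstack([cv2.resize(a,(500,360),interpolation=2),cv2.resize(b,(298,360),interpolation=2)]))
E
```

```text
top red 125 [407.8 234.8] [[ 537.1 -353.7   22. ]] ext [ 522. -369.   22.] [ 551. -339.   22.]
top green 22 [375.6 240.9] [[ 524.4 -274.5   22. ]] ext [ 519. -279.   22.] [ 534. -268.   22.]
top blue 46 [361.3 227.7] [[ 550.2 -233.7   67. ]] ext [ 542. -242.   67.] [ 559. -226.   67.]
case 0.95 359.2751269035533 229.951269035533 [[ 548.3 -232.2   47. ]]
case 0.57 381.59391395592866 161.69674711437565 [[ 716.  -297.7   47. ]]
console [[472.0, -114.0, 22.0], [636.0, -129.0, 22.0], [615.0, -398.0, 22.0], [453.0, -375.0, 22.0]]
side red 285 [307.9 387.3] [[ 538.4 -351.9   22. ]] ext [ 522. -368.   22.] [ 555. -336.   22.]
side green 143 [295.7 346.5] [[ 541.2 -272.8   22. ]] ext [ 518. -280.   22.] [ 570. -259.   22.]
side blue 61 [294.3 313.9] [[ 551.3 -231.    67. ]] ext [ 544. -240.   67.] [ 559. -222.   67.]
case 0.83 392.3399758454106 336.7475845410628 [[ 714.9 -317.5   47. ]]
case 0.69 294.65065502183404 322.14784778540235 [[ 550.4 -236.8   47. ]]
console [[470.0, -117.0, 22.0], [672.0, -128.0, 22.0], [614.0, -400.0, 22.0], [455.0, -384.0, 22.0]]
```

View pics/c3.png

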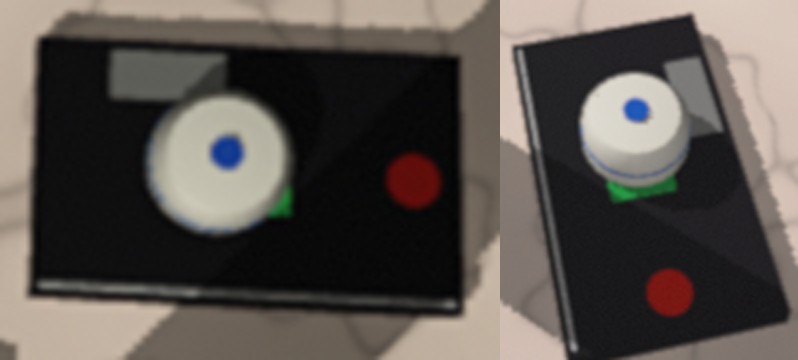

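The crop confirms the white case with a blue dot, the red key and the green corner of the tare key. I fit the console and push the case along +y with two spread fingertips.

```bash
cat >> h.py <<'E'
def down(yaw): return [np.pi,0,yaw]
def best_yaw(pos,yaw,now=None):
    o=[]
    for k in(-1,0,1):
        y=yaw+k*np.pi; q=ik(pos,down(y))
        if q is not None: o.append((abs(q[5]),y))
    return min(o)[1]
E
python3 - <<'E'
from h import *
C=lambda x,y:np.array([305+x/4-.4,190+y/4-.4])
obs=[("top",(80,130,22),C(38,37)),("top",(80,-130,22),C(460,57)),("top",(0,-100,22),(407.8,234.8)),("side",(0,-100,22),(307.9,387.3)),
("side",(80,130,22),(240+(692-500)/2.483,270+15/2.483)),("side",(-80,130,22),(240+(515-500)/2.483,270+45/2.483))]
q,r=fit(obs,[540,-253,0]);print("console",q.round(3),r.round(1).tolist())
x,y,w=q;ey=np.array([-np.sin(w),np.cos(w)]);ex=np.array([np.cos(w),np.sin(w)])
t=q[:2];case=np.array([549.7,-234]);print("case rel",(case-t)@ex,(case-t)@ey)
np.save("console.npy",q)
cx,cy=(case-t)@ex,(case-t)@ey
P=lambda a,b,z:[*(t+a*ex+b*ey),z]
cxm=cx
yw=best_yaw(P(cxm,cy-37-11-22,32),w+np.pi/2);print("yaw",yw)
move_gripper(40)
move_pose(P(cxm,cy-75,130),down(yw))
move_l(P(cxm,cy-75,32),speed=120)
print(get_obs()["eef_pos"],get_obs()["grip_width"])
move_l(P(cxm,80-37-11,32),speed=40)
o=get_obs();print(o["eef_pos"],o["contact_force"],o["t"])
move_l(P(cxm,80-37-11-25,32),speed=80);move_l(P(cxm,0,260),speed=150)
im=get_image("top");get_image("side")
for c in M:
    for d in masks_of(c,"case_center"):
        ys,xs=np.nonzero(d["pixels"]);X=ray(c,[xs.mean(),ys.mean()],47)[0];print(c,d["conf"],X.round(),((X[:2]-t)@ex).round(1),((X[:2]-t)@ey).round(1))
cv2.imwrite("pics/t1.png",cv2.resize(im[130:330,280:450],(510,600)))
print(get_obs()["t"])
E
```

```text
console [ 5.45934e+02 -2.53214e+02 -8.70000e-02] [[0.0, -1.5], [0.1, -0.5], [-0.3, -0.1], [-0.4, 0.7], [0.2, -0.6], [-1.6, 0.1]]
case rel 2.0902375516584573 19.4682605767093
yaw 1.4841862453582262
[ 543.68315584 -309.27959749   32.65459607] 40.195323560594645
[ 550.78905246 -221.6796562    31.99209785] [ 0.41828831 -0.3235311   0.24551251] 6.8333
top 0.58 [ 715. -295.   47.] 172.4 -27.2
side 0.91 [ 556. -178.   47.] 3.4 75.3
9.1667
```

The case now sits about 78 mm from the key. Next I grasp the cup.

```bash
python3 - <<'E'
from h import *
cup=np.array([577.7,182.3]);cy=0.471;hy=0.195
def near(pos,yaw):
    q0=get_obs()["qpos"][5];return min((abs(ik(pos,down(yaw+k*np.pi))[5]),yaw+k*np.pi) for k in(-1,0,1) if ik(pos,down(yaw+k*np.pi)) is not None)[1]
yt=near([*cup,163],cy);print("yaw",yt)
move_gripper(50)
move_pose([*cup,290],down(yt))
move_l([*cup,163],speed=100)
get_image("side");
print(get_obs()["contact_force"])
move_gripper(5);o=get_obs();print("grip",o["grip_width"],o["finger_force"],o["eef_pos"])
move_l([*cup,293],speed=100)
o=get_obs();print(o["contact_force"],o["t"],o["grip_width"])
s=hy-cy
e=np.array([np.cos(hy),np.sin(hy)]);hk=np.array([572.3,-18.6])
a=hk-85*e
move_pose([*a,293],down(yt+s))
move_l([*a,163+86],speed=100)
pause(.3)
I={c:get_image(c) for c in M}
cv2.imwrite("pics/g1.png",np.hstack([cv2.resize(I["top"][140:290,170:303],(400,450),interpolation=2),cv2.resize(I["side"][90:240,200:333],(400,450),interpolation=2)]))
o=get_obs();print(o["eef_pos"],o["contact_force"],o["t"])
E
```

```text
yaw 0.471
[ 0.36283032 -0.05582707 -0.31869674]
grip 19.088029931815385 59.21725630760193 [577.83044793 182.66697843 163.45004371]
[-0.49629456 -0.18550766 -2.34375945] 14.325 19.37268548134089
[489.16339784 -35.58871048 249.17157419] [ 0.49724966 -0.83974175 -2.58300954] 16.25
```

View pics/g1.png

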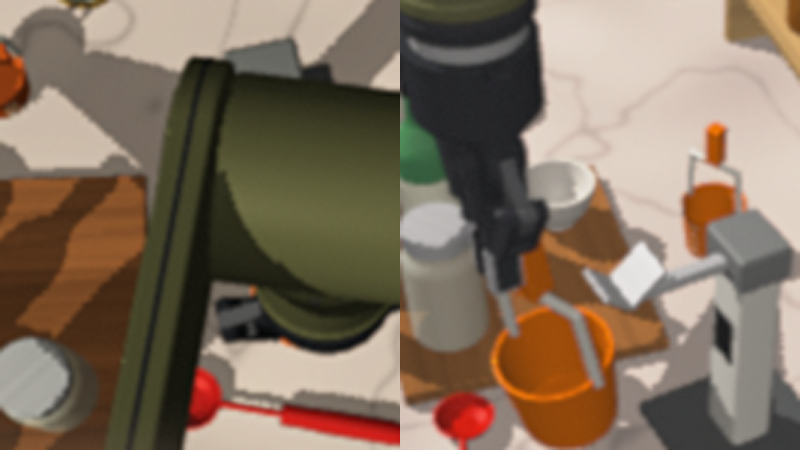

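```bash
python3 - <<'E'
from h import *
o=get_obs();p=np.array(o["eef_pos"])
print(proj("side",[p[0],p[1],170]), ray("side",[200+155/3.008,90+345/3],170))
hy=0.195;e=np.array([np.cos(hy),np.sin(hy)]);hk=np.array([572.3,-18.6])
f0=np.array(o["contact_force"])
print(move_l([*(hk+1*e),p[2]],speed=80,contact_N=8))
o=get_obs();print(o["eef_pos"],np.array(o["contact_force"])-f0)
pause(.2);im=get_image("side")
cv2.imwrite("pics/g2.png",cv2.resize(im[100:250,220:370],(600,600),interpolation=2))
# bar z = tcp-19 ; 
E
```

```text
[[235.63395513 212.19129265]] [[524.57568245 -25.10224948 170.        ]]
False
[572.63476184 -18.46371157 249.15534014] [-0.61255904  0.75635083 -0.41235115]
```

View pics/g2.png

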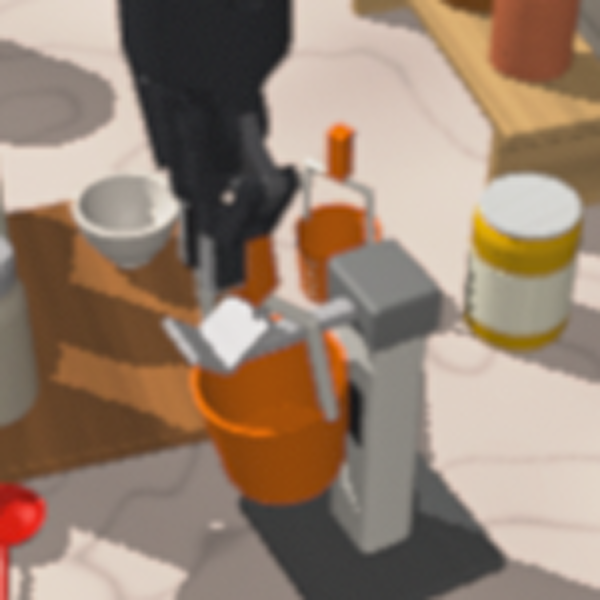

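The cup's rim appears off from where the TCP predicts, possibly tilted about the pads. I fit the tilt from this view.

```bash
python3 - <<'E'
from h import *
from scipy.spatial.transform import Rotation as Ro
g=lambda x,y:np.array([200+(x-400)/3.008,90+y/3.])
k=lambda x,y:np.array([220+x/4-.4,100+y/4-.4])
def run(obs,tcp):
    G=np.array([tcp[0],tcp[1],tcp[2]+19])
    def r(p):
        R=Ro.from_euler("ZYX",[.195,p[0],0]).as_matrix()
        return np.ravel([proj("side",G+R@(np.array(l)-[p[1],0,p[2]]))[0]-u for l,u in obs])
    q=least_squares(r,[0,0,168],x_scale=[.1,5,5]);print(q.x.round(3),r(q.x).reshape(-1,2).round(1).tolist())
run([((0,-36,130),g(583,325)),((0,-38,70),g(600,388)),((0,0,70),g(555,347)),((0,38,70),g(516,333))],[489.16,-35.6,249.2])
run([((0,-36,130),k(312,325)),((0,-38,70),k(332,415)),((0,0,70),k(272,378)),((0,0,159),k(262,270))],[572.6,-18.5,249.2])
im=get_image("side");cv2.imwrite("pics/x.png",im)
o=get_obs();print(o["moment"],o["contact_force"],o["t"])
E
```

```text
[ 7.90000e-02 -4.44890e+01  1.72337e+02] [[-0.2, -0.8], [-6.2, 1.3], [0.7, 3.0], [6.1, -3.7]]
[-1.61000e-01 -2.55230e+01  1.80129e+02] [[-1.5, 3.3], [-2.3, 1.3], [3.8, -0.6], [0.2, -3.9]]
[ 0.00220853  0.12211489 -0.01295413] [-0.23773632 -0.39472721 -3.15473007] 17.775
```

```bash
python3 - <<'E'
from h import *
o=get_obs();print(np.round(o["tcp_rot"],3),o["grip_width"])
for p in([489.16,-35.6,249.2],[572.6,-18.5,249.2]):
    u=proj("side",[p,[p[0],p[1],p[2]+19],[p[0],p[1],p[2]+35],[p[0],p[1],170],[p[0],p[1],100]])
    print("g1",((u-[200,90])*3).round()+[400,0],"g2",((u-[220,100])*4).round())
im=cv2.imread("pics/x.png");p=[572.6,-18.5,249.2]
big=cv2.resize(im[120:240,230:330],(600,720),interpolation=2)[:600]
e=np.array([np.cos(.195),np.sin(.195)]);n=np.array([-e[1],e[0]])
def d(l,c):
    X=[*(np.array(p[:2])+l[0]*e+l[1]*n),100+l[2]];u=(proj("side",X)[0]-[230,120])*6;cv2.circle(big,tuple(int(v) for v in u),4,c,-1)
for l in((0,-36,130),(0,36,130),(0,0,130)): d(l,(255,0,0))
for a in np.arange(0,6.28,.3): d((42*np.cos(a),42*np.sin(a),70),(0,255,0))
for l in((10,-10,184),(-10,-10,184),(10,-10,134),(-10,-10,134)): d(l,(255,255,0))
cv2.imwrite("pics/g3.png",big)
E
```

```text
[ 3.141 -0.     0.195] 15.51990946788459
g1 [[496. 278.]
 [493. 255.]
 [490. 235.]
 [507. 367.]
 [516. 435.]] g2 [[ 48. 331.]
 [ 44. 300.]
 [ 40. 274.]
 [ 63. 449.]
 [ 74. 541.]]
g1 [[617. 236.]
 [616. 213.]
 [615. 193.]
 [620. 324.]
 [622. 393.]] g2 [[209. 274.]
 [208. 244.]
 [207. 217.]
 [213. 392.]
 [216. 484.]]
```

View pics/g3.png

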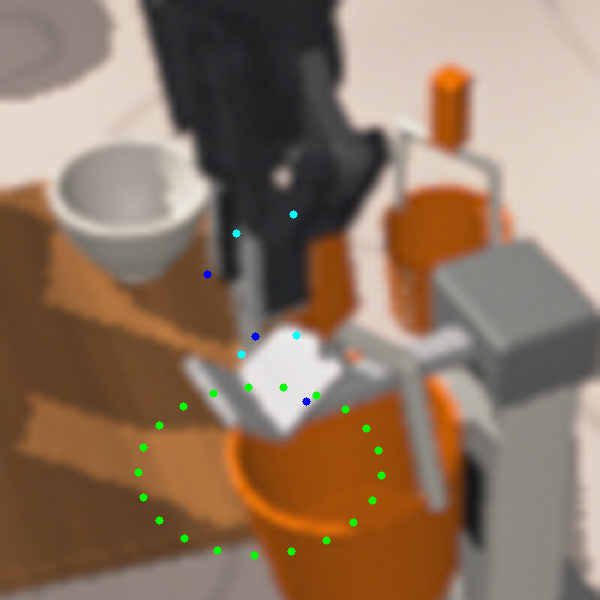

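The post has crept toward the edge of the pads (grip width 19.1 → 15.5 mm), so the cup is held badly. I back out, set it down on clear table and regrasp it.

```bash
python3 - <<'E'
from h import *
hy=.195;e=np.array([np.cos(hy),np.sin(hy)]);hk=np.array([572.3,-18.6])
p=np.array(get_obs()["eef_pos"])
print(move_l([*(hk-95*e),p[2]],speed=60,contact_N=6))
o=get_obs();print(o["eef_pos"],o["grip_width"])
move_l([410,-150,p[2]],speed=90);print(get_obs()["grip_width"])
move_l([410,-150,175],speed=80)
print(move_l([410,-150,140],speed=25,contact_N=2.5));o=get_obs();print(o["eef_pos"],o["contact_force"],o["grip_width"])
move_gripper(55);pause(.3)
move_l([410,-150,300],speed=130)
move_pose([420,-330,300],down(hy))
print(get_obs()["t"])
I={c:get_image(c) for c in M}
for c in M: cv2.imwrite(f"pics/{c}5.png",I[c]); print(c,[(np.round(d["box"]).tolist(),round(d["conf"],2)) for d in recognise(c,"cup_grip")])
cv2.imwrite("pics/s5.png",np.hstack([cv2.resize(I["top"][220:340,290:390],(400,480),interpolation=2),cv2.resize(I["side"][190:310,190:290],(400,480),interpolation=2)]))
E
```

```text
False
[479.49669392 -36.97156258 249.3119769 ] 15.785693727135733
15.96117393384703
True
[ 409.32195414 -149.8071388   172.02043493] [-1.33307228 -0.17917546  4.15951777] 15.577591391393254
25.3083
top [([318.0, 287.0, 36.0, 86.0], 0.79), ([150.0, 149.0, 29.0, 31.0], 0.79), ([108.0, 201.0, 111.0, 93.0], 0.51)]
side [([295.0, 131.0, 20.0, 46.0], 0.83), ([122.0, 298.0, 101.0, 46.0], 0.73)]
```

View pics/s5.png

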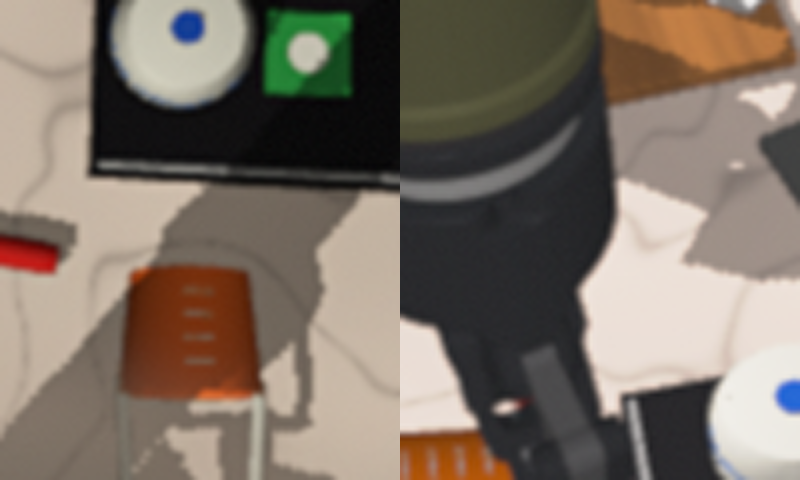

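The cup toppled when released: it lies with its base at about top (338,287) and its handle toward the robot. I locate the post precisely.

```bash
python3 - <<'E'
from h import *
im=cv2.imread("pics/top5.png");h=cv2.cvtColor(im,cv2.COLOR_BGR2HSV).astype(int)
m=((h[...,0]<14)&(h[...,1]>150)&(h[...,2]>60)).astype(np.uint8);m[:275]=0;m[:,:300]=0;m[:,400:]=0
n,l,s,c=cv2.connectedComponentsWithStats(m)
for i in range(1,n):
    if s[i,4]>15:
        R=cv2.minAreaRect(np.argwhere(l==i)[:,::-1].astype(np.float32));print(s[i],c[i].round(1),R,ray("top",c[i],45).round(1))
print(ray("top",[[338,285]],50))
im2=cv2.imread("pics/side5.png")
a=cv2.resize(im[275:385,290:390],(500,550),interpolation=2);b=cv2.resize(im2[250:410,80:240],(300,300),interpolation=2)
o=np.zeros((550,800,3),np.uint8);o[:,:500]=a;o[:300,500:]=b;cv2.imwrite("pics/s6.png",o)
for x in(270,290,310,330):
  for t in(-.8,-.4,0,.4,.8):
    # tool down tilted: pitch t
    for yw in(0,np.pi,-np.pi):
        q=ik([x,-150,50],[np.pi,t,yw]); 
        if q is not None: print(x,t,round(yw,2),np.round(q,2))
E
```

```text
[300 281   5   7  28] [301.6 284. ] ((302.0, 284.0), (6.0, 4.0), 90.0) [[425.2 -90.2  45. ]]
[321 287  34  33 982] [337.2 303. ] ((337.5, 303.0), (32.0, 33.0), 90.0) [[ 379.5 -170.7   45. ]]
[334 347   9  24 211] [338.  358.6] ((338.0, 358.5), (23.0, 8.0), 90.0) [[ 256.5 -165.8   45. ]]
[[ 420.18332198 -174.13072855   50.        ]]
270 -0.8 3.14 [-0.35  0.65  1.84 -0.25  1.42 -1.78]
270 -0.8 -3.14 [-0.35  0.65  1.84 -0.25  1.42 -1.78]
270 -0.4 3.14 [-0.44  0.41  2.04 -0.19  1.06 -1.89]
270 -0.4 -3.14 [-0.44  0.41  2.04 -0.19  1.06 -1.89]
270 0 0 [-0.64  0.23  2.28 -0.    0.63  0.93]
270 0 3.14 [-0.64  0.23  2.28  0.    0.63 -2.21]
270 0 -3.14 [-0.64  0.23  2.28  0.    0.63 -2.21]
270 0.4 0 [-0.44  0.41  2.04 -0.19  1.06  1.25]
270 0.8 0 [-0.35  0.65  1.84 -0.25  1.42  1.36]
290 -0.8 3.14 [-0.34  0.66  1.8  -0.24  1.45 -1.78]
290 -0.8 -3.14 [-0.34  0.66  1.8  -0.24  1.45 -1.78]
290 -0.4 3.14 [-0.42  0.43  2.   -0.18  1.08 -1.88]
290 -0.4 -3.14 [-0.42  0.43  2.   -0.18  1.08 -1.88]
290 0 0 [-0.61  0.25  2.24 -0.    0.65  0.96]
290 0 3.14 [-0.61  0.25  2.24  0.    0.65 -2.18]
290 0 -3.1
[... 337 characters left out ...]
1 -1.87]
310 0 0 [-0.57  0.27  2.21 -0.    0.67  1.  ]
310 0 3.14 [-0.57  0.27  2.21  0.    0.67 -2.14]
310 0 -3.14 [-0.57  0.27  2.21  0.    0.67 -2.14]
310 0.4 0 [-0.41  0.45  1.96 -0.17  1.11  1.27]
310 0.8 0 [-0.33  0.68  1.75 -0.23  1.48  1.36]
330 -0.8 3.14 [-0.32  0.69  1.71 -0.22  1.52 -1.78]
330 -0.8 -3.14 [-0.32  0.69  1.71 -0.22  1.52 -1.78]
330 -0.4 3.14 [-0.39  0.46  1.92 -0.16  1.13 -1.86]
330 -0.4 -3.14 [-0.39  0.46  1.92 -0.16  1.13 -1.86]
330 0 0 [-0.54  0.28  2.17 -0.    0.69  1.03]
330 0 3.14 [-0.54  0.28  2.17  0.    0.69 -2.11]
330 0 -3.14 [-0.54  0.28  2.17  0.    0.69 -2.11]
330 0.4 0 [-0.39  0.46  1.92 -0.16  1.13  1.28]
330 0.8 0 [-0.32  0.69  1.71 -0.22  1.52  1.36]
```

View pics/s6.png

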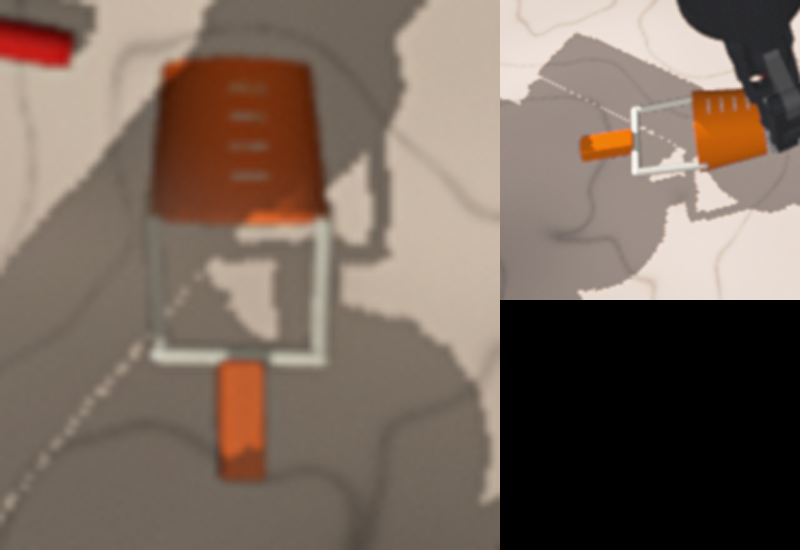

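```bash
cat >> h.py <<'E'
def tri(ut,us):
    r=lambda X:np.ravel([proj("top",X)[0]-ut,proj("side",X)[0]-us])
    q=least_squares(r,[350,-150,50.]);return q.x,np.abs(q.fun).max()
E
python3 - <<'E'
from h import *
a=lambda x,y:np.array([290+x/5-.4,275+y/5-.4]);b=lambda x,y:np.array([80+(x-500)/1.875-.3,250+y/1.875-.3])
for n,u,v in(("barL",a(153,355),b(636,108)),("barR",a(325,355),b(637,172)),("postend",a(242,465),b(583,148)),("postbase",a(242,362),b(632,142)),("postmid",a(242,410),b(607,144)),("rimL",a(156,218),b(694,98)),("rimR",a(327,218),b(703,168))):
    X,e=tri(u,v);print(n,X.round(1),round(e,2))
for w,o in(([268,-165,200],[np.pi,0,np.pi]),([520,-165,350],[np.pi,0,np.pi]),([520,-165,350],[np.pi,0,.195]),([490,-35,280],[np.pi,-1.45,.195]),([572,-18,230],[np.pi,-1.45,.195]),([572,-18,230],[np.pi,-1.57,.195]),([572,-18,230],[np.pi,-.8,.195])):
    q=ik(w,o);print(w,o,None if q is None else np.round(q,2))
E
```

```text
barL [ 288.4 -126.3   49.5] 1.04
barR [ 285.6 -203.3   54.4] 0.58
postend [ 237.5 -163.4   57.7] 0.51
postbase [ 282.8 -166.4   50.8] 0.36
postmid [ 260.7 -164.8   56.2] 0.53
rimL [ 348.7 -130.8   47.9] 1.05
rimR [ 346.5 -210.1   40.9] 1.14
[268, -165, 200] [3.141592653589793, 0, 3.141592653589793] [-0.69 -0.04  2.02  0.    1.16 -2.26]
[520, -165, 350] [3.141592653589793, 0, 3.141592653589793] [-0.38  0.2   1.36  0.    1.58 -1.96]
[520, -165, 350] [3.141592653589793, 0, 0.195] [-0.38  0.2   1.36 -0.    1.58  0.99]
[490, -35, 280] [3.141592653589793, -1.45, 0.195] None
[572, -18, 230] [3.141592653589793, -1.45, 0.195] None
[572, -18, 230] [3.141592653589793, -1.57, 0.195] None
[572, -18, 230] [3.141592653589793, -0.8, 0.195] [-0.35  0.09  2.16  1.18  0.42  0.02]
```

```bash
python3 - <<'E'
from h import *
for P in([695,-170],[640,120],[410,-150],[780,-60]):
  for z in(165,):
    for p in(-.9,-1.1,-1.25,-1.35,-1.45):
      r=[]
      for f in np.arange(-1.6,1.7,.2):
        q=ik([*P,z],[np.pi,p,f])
        if q is not None: r.append((round(f,1),np.round(q,1).tolist()))
      print(P,p,len(r),r[:1],r[len(r)//2:len(r)//2+1])
E
```

```text
[695, -170] -0.9 14 [(np.float64(-1.6), [0.1, 0.7, 1.4, -0.9, 1.4, -2.6])] [(np.float64(0.4), [-0.7, 0.5, 1.9, 1.3, 0.8, -0.5])]
[695, -170] -1.1 16 [(np.float64(-1.6), [0.2, 0.8, 1.4, -1.1, 1.5, -2.5])] [(np.float64(0.2), [-0.7, 0.5, 2.1, 2.0, 0.8, -1.0])]
[695, -170] -1.25 16 [(np.float64(-1.6), [0.2, 0.8, 1.4, -1.2, 1.5, -2.4])] [(np.float64(0.2), [-0.7, 0.6, 2.2, 2.1, 1.1, -1.3])]
[695, -170] -1.35 15 [(np.float64(-1.6), [0.2, 0.9, 1.4, -1.2, 1.6, -2.4])] [(np.float64(0.2), [-0.7, 0.7, 2.2, 2.2, 1.2, -1.4])]
[695, -170] -1.45 13 [(np.float64(-1.6), [0.2, 0.9, 1.4, -1.3, 1.7, -2.3])] [(np.float64(0.4), [-0.8, 0.8, 2.1, 1.9, 1.4, -1.3])]
[640, 120] -0.9 16 [(np.float64(-1.6), [0.5, 0.7, 1.3, -0.7, 1.7, -2.5])] [(np.float64(0.2), [0.1, 0.3, 2.2, 2.8, 0.3, -1.3])]
[640, 120] -1.1 13 [(np.float64(-1.6), [0.6, 0.8, 1.2, -0.9, 1.8, -2.4])] [(np.float64(-0.2), [0.4, 0.5, 2.3, 3.9, 0.8, -1.9])]
[640, 120] -1.25 12 [(np.float64(-1.6), [0.6, 0.9, 1.2, -1.0, 1.9, -2.4])] [(np.float64(0.6), [-0.3, 0.6, 2.3, 2.1, 1.1, -1.4])]
[640, 120] -1.35 11 [(np.float64(-1.6), [0.6, 0.9, 1.2, -1.0, 1.9, -
[... 774 characters left out ...]
8])] [(np.float64(1.0), [-1.2, 0.8, 2.0, 0.9, 1.7, -1.3])]
[780, -60] -0.9 11 [(np.float64(-0.4), [0.0, 0.5, 1.9, 4.5, 0.3, -2.7])] [(np.float64(0.6), [-0.5, 0.5, 1.7, 1.2, 0.8, -0.4])]
[780, -60] -1.1 16 [(np.float64(-1.6), [0.3, 0.9, 1.1, -1.0, 1.6, -2.6])] [(np.float64(0.2), [-0.4, 0.6, 2.0, 2.3, 0.7, -1.1])]
[780, -60] -1.25 16 [(np.float64(-1.6), [0.3, 0.9, 1.1, -1.1, 1.7, -2.6])] [(np.float64(0.2), [-0.4, 0.6, 2.1, 2.4, 0.9, -1.3])]
[780, -60] -1.35 15 [(np.float64(-1.6), [0.3, 1.0, 1.1, -1.2, 1.7, -2.5])] [(np.float64(0.2), [-0.4, 0.7, 2.1, 2.5, 1.1, -1.4])]
[780, -60] -1.45 15 [(np.float64(-1.6), [0.3, 1.0, 1.1, -1.3, 1.8, -2.5])] [(np.float64(0.2), [-0.4, 0.8, 2.1, 2.5, 1.3, -1.5])]
```

```bash
cat > lift.py <<'E'
from h import *
import sys
G=np.array([255.,-164.3,55.5]);al=.13;yw=np.pi-.05
for pg in(-.1,-.2,-.3):
    R=[np.pi,pg,yw];tz=np.array([np.cos(yw)*-np.sin(pg),np.sin(yw)*-np.sin(pg),-np.cos(pg)])
    tcp=G+15*tz; q=ik(tcp,R);pf=pg-(np.pi/2-al)
    q2=[(np.abs(np.array(ik([410,-150,z],[np.pi,pf,f]))-q).max().round(2),round(f,2),np.round(ik([410,-150,z],[np.pi,pf,f]),2).tolist()) for z in(320,) for f in np.arange(.4,2.2,.2) if q is not None and ik([410,-150,z],[np.pi,pf,f]) is not None and ik([410,-150,165],[np.pi,pf,f]) is not None]
    print(pg,None if q is None else np.round(q,2),ik(tcp+[0,0,110],R) is not None,sorted(q2)[:2])
E
python3 lift.py
```

```text
-0.1 [-0.65  0.28  2.24 -0.09  0.7  -2.1 ] True [(np.float64(1.16), np.float64(0.8), [-1.32, 0.54, 2.09, 1.07, 1.8, -1.12]), (np.float64(1.21), np.float64(1.0), [-1.23, 0.58, 1.95, 0.99, 1.91, -1.06])]
-0.2 [-0.59  0.32  2.19 -0.14  0.81 -2.01] True [(np.float64(1.16), np.float64(1.0), [-1.23, 0.65, 1.97, 1.02, 1.95, -1.13]), (np.float64(1.23), np.float64(0.8), [-1.32, 0.62, 2.11, 1.09, 1.85, -1.21])]
-0.3 [-0.55  0.37  2.13 -0.18  0.92 -1.94] True [(np.float64(1.18), np.float64(1.2), [-1.13, 0.74, 1.85, 0.97, 2.1, -1.12]), (np.float64(1.21), np.float64(1.0), [-1.22, 0.71, 1.99, 1.03, 1.99, -1.19])]
```

```bash
cat > l2.py <<'E'
from h import *
G=np.array([255.,-164.3,55.5]);al=.13;yw=np.pi-.05;pg=-.1
R=[np.pi,pg,yw];tz=np.array([np.cos(yw)*-np.sin(pg),np.sin(yw)*-np.sin(pg),-np.cos(pg)]);tcp=G+15*tz
move_gripper(50);move_pose(tcp+[0,0,110],R)
print(move_l(tcp,speed=100,contact_N=10))
move_gripper(5);o=get_obs();print("grip",o["grip_width"],o["eef_pos"],o["contact_force"],o["t"])
p=np.array(o["eef_pos"])
move_l(p+[0,0,60],speed=60);o=get_obs();print("lift",o["grip_width"],o["contact_force"],o["moment"],o["t"])
if o["grip_width"]>10:
    move_l([300,-165,260],speed=110)
    pf=pg-(np.pi/2-al)
    move_pose([410,-150,300],[np.pi,pf,1.0]);pause(.2)
    o=get_obs();print("up",o["grip_width"],o["eef_pos"],o["contact_force"],o["t"])
    for c in M:
        im=get_image(c);cv2.imwrite(f"pics/{c}7.png",im)
        h=cv2.cvtColor(im,cv2.COLOR_BGR2HSV).astype(int);m=((h[...,0]<14)&(h[...,1]>150)&(h[...,2]>60)).astype(np.uint8)
        n,l,s,cc=cv2.connectedComponentsWithStats(m)
        print(c,[(s[i].tolist(),cc[i].round(1).tolist()) for i in range(1,n) if s[i,4]>40])
        t=o["eef_pos"];print("expect z=300,240,170,134:",proj(c,[[t[0],t[1],z] for z in(300,240,170,134)]).round(1).tolist())
E
python3 l2.py
```

```text
False
grip 18.87662408657378 [ 253.62442098 -164.25767604   40.82043224] [0.07996286 0.48969563 1.77235244] 29.7083
lift 18.373800273988227 [ 0.46567501  0.17233971 -2.25681363] [0.01239142 0.16893829 0.01739258] 30.8583
up 18.742616969705285 [ 410.10446338 -148.24148522  300.69513124] [-0.31094449  0.7762572  -1.97010753] 33.6833
top [([103, 65, 34, 37, 746], [118.4, 82.2]), ([62, 70, 29, 34, 689], [76.9, 84.7]), ([154, 150, 25, 29, 436], [166.3, 164.9]), ([113, 199, 105, 91, 5464], [174.7, 234.7]), ([402, 228, 13, 14, 138], [408.0, 234.7]), ([223, 262, 82, 26, 644], [256.4, 276.1]), ([322, 269, 41, 38, 847], [338.3, 285.7]), ([111, 271, 30, 23, 287], [121.6, 286.3]), ([174, 282, 15, 10, 79], [180.4, 287.0]), ([334, 299, 20, 13, 123], [343.4, 306.0])]
expect z=300,240,170,134: [[341.6, 283.9], [337.4, 285.6], [333.1, 287.3], [331.1, 288.1]]
side [([342, 87, 23, 33, 604], [352.6, 103.1]), ([295, 151, 16, 24, 136], [301.0, 161.3]), ([250, 160, 17, 21, 59], [259.7, 170.7]), ([248, 178, 15, 14, 64], [254.9, 184.3]), ([231, 183, 12, 17, 53], [237.4, 190.8]), ([218, 189, 18, 24, 72], [229.3, 202.7]), ([243, 195, 14, 18, 54], [249.2, 203.0]), ([183, 198, 20, 31, 147], [192.4, 212.0]), ([212, 216, 19, 25, 253], [220.9, 227.1]), ([186, 239, 39, 57, 654], [209.3, 274.7]), ([189, 245, 11, 19, 82], [193.8, 254.1]), ([299, 378, 19, 20, 285], [308.1, 387.4])]
expect z=300,240,170,134: [[194.3, 214.3], [200.0, 239.2], [205.7, 264.6], [208.4, 276.4]]
```

```bash
python3 - <<'E'
from h import *
o=get_obs();p=np.array(o["eef_pos"])
move_l([p[0],p[1],182],speed=100)
print(move_l([p[0],p[1],150],speed=20,contact_N=2.5));o=get_obs();print(o["eef_pos"],o["contact_force"],o["t"],o["grip_width"])
move_gripper(70);pause(.2)
q=np.array(get_obs()["eef_pos"]);d=np.array([np.cos(1.),np.sin(1.),0])
move_l(q-90*d,speed=120)
move_pose([300,-300,300],[np.pi,-.5,.0]) if ik([300,-300,300],[np.pi,-.5,0.]) is not None else move_l(q-90*d+[0,0,100])
for c in M:
    im=get_image(c);cv2.imwrite(f"pics/{c}8.png",im)
    print(c,[(np.round(d["box"]).tolist(),round(d["conf"],2)) for d in recognise(c,"cup_grip")])
    h=cv2.cvtColor(im,cv2.COLOR_BGR2HSV).astype(int);m=((h[...,0]<14)&(h[...,1]>150)&(h[...,2]>60)).astype(np.uint8)
    n,l,s,cc=cv2.connectedComponentsWithStats(m)
    print([(s[i].tolist(),cc[i].round(1).tolist()) for i in range(1,n) if s[i,4]>60 and (s[i,0]>280 if c=="top" else s[i,1]>200)])
    print("expect post mid159,rim70,base",proj(c,[[410,-150,z] for z in(184,159,70,0)]).round(1).tolist())
print(get_obs()["t"])
E
```

```text
True
[ 410.21598477 -148.65709117  161.94307981] [-1.31742035 -1.35687412  3.31588686] 36.125 18.50842270744346
top [([145.0, 149.0, 33.0, 32.0], 0.89), ([316.0, 274.0, 33.0, 40.0], 0.63), ([232.0, 152.0, 57.0, 71.0], 0.49)]
[([402, 229, 13, 13, 136], [408.0, 234.8]), ([317, 275, 36, 36, 825], [333.5, 291.4])]
expect post mid159,rim70,base [[334.8, 287.0], [333.3, 287.6], [328.7, 289.4], [325.6, 290.6]]
side [([293.0, 134.0, 21.0, 45.0], 0.8), ([184.0, 261.0, 48.0, 76.0], 0.61), ([197.0, 113.0, 23.0, 46.0], 0.57)]
[([212, 213, 19, 72, 520], [220.3, 245.4]), ([190, 263, 42, 73, 1191], [209.8, 303.7]), ([299, 378, 19, 20, 279], [308.0, 387.3])]
expect post mid159,rim70,base [[204.7, 260.6], [206.7, 269.1], [212.9, 296.4], [217.1, 315.1]]
39.225
```

```bash
python3 - <<'E'
from h import *
from scipy.optimize import minimize
O={}
for c in M:
    h=cv2.cvtColor(cv2.imread(f"pics/{c}8.png"),cv2.COLOR_BGR2HSV).astype(int);m=((h[...,0]<14)&(h[...,1]>150)&(h[...,2]>60)).astype(np.uint8)
    w=np.zeros_like(m); 
    if c=="top": w[270:318,310:360]=1
    else: w[255:342,180:240]=1
    O[c]=(m*w,w);
    if c=="top": sat=h
n,l,s,cc=cv2.connectedComponentsWithStats(O["side"][0]);O["side"]=((l==1+np.argmax(s[1:,4])).astype(np.uint8),O["side"][1])
a=np.arange(0,2*np.pi,.2)
def sil(c,p):
    x,y,yw=p;im=np.zeros((420*4,560*4),np.uint8)
    B=np.r_[np.c_[x+42*np.cos(a),y+42*np.sin(a),0*a+70],np.c_[x+33*np.cos(a),y+33*np.sin(a),0*a]]
    e=np.array([np.cos(yw),np.sin(yw)]);n=np.array([-e[1],e[0]])
    Q=np.array([[*(np.array([x,y])+10*i*e+10*j*n),z] for i in(-1,1) for j in(-1,1) for z in(134,184)])
    for H in(B,Q): cv2.fillConvexPoly(im,cv2.convexHull((proj(c,H)*4+2).astype(np.int32)),255)
    return cv2.resize(im,(560,420),interpolation=cv2.INTER_AREA)/255.
def cost(p): return sum(np.abs(sil(c,p)-O[c][0])[O[c][1]>0].sum() for c in M)
best=min((minimize(cost,[410+i,-160+j,1.],method="Nelder-Mead",options=dict(initial_simplex=[[410+i,-160+j,1.],[420+i,-160+j,1.],[410+i,-150+j,1.],[410+i,-160+j,1.3]])) for i in(-10,5) for j in(-10,5)),key=lambda r:r.fun)
p=best.x;print(p.round(3),best.fun,[int(O[c][0].sum()) for c in M],[sil(c,p).sum().round() for c in M])
# bar: low-saturation pixels near bar centre in top view
u=proj("top",[p[0],p[1],130])[0];yy,xx=np.mgrid[:420,:560];k=(np.hypot(xx-u[0],yy-u[1])<17)&(sat[...,1]<110)&(sil("top",p)>.9)
P=ray("top",np.c_[xx[k],yy[k]],130)[:,:2];v=np.linalg.svd(P-P.mean(0))[2][0];print(len(P),P.mean(0),"bar yaw",(np.arctan2(-v[0],v[1]))%np.pi, np.linalg.svd(P-P.mean(0))[1]/np.sqrt(len(P)))
t=cv2.imread("pics/top8.png")
for r in range(272,314): print("".join("#" if O["top"][0][r,c] and sat[r,c,2]>150 else "o" if O["top"][0][r,c] else ("-" if sat[r,c,1]<60 else ".") for c in range(312,358)))
E
```

```text
[ 403.935 -162.802    1.536] 1152.929411764706 [825, 1191] [np.float64(1099.0), np.float64(2051.0)]
83 [ 404.38514552 -163.65315688] bar yaw 1.0189751730837016 [25.00135742  3.53060573]
----------------------------------------------
----------------------..----------------------
-----------------............-----------------
---------------..ooooooooooo...---------------
-------------..##ooooooooooooo.---------------
-----------...##oooooooooooooo.---------------
----------..##oooooooooooooooo.---------------
---------..##ooooooooooooooooo.---------------
--------..#ooooooooooooooooooo.----...--------
--------.#oooooooooooooooooooo.---.oo..-------
-------.#oooooooooooooooooooo.----.ooo.-------
------..#oooooooooooooooooooo.---.oooo..------
------.#ooooooooooooooooooooo.---.ooooo.------
-----..ooooooooooooooooooooooo.-.oooooo..-----
-----.#ooooooooooooooooooooooooooooooooo.-----
-----.#ooooooooooooooooooooooooooooooooo..----
----..#oooooooooooooooooooooooooooooo.ooo.----
----..ooooooooooooooooooooooooooooooooooo.----
----..ooooooooooooooooooooooooooooooo..oo.----
----..ooooooooooooooo
[... 359 characters left out ...]
-.oooooooooooooo.---.oooooooo.....oo..----
-----..oooooooooooo.---.ooooooooo.....oo.-----
------..ooooooooooo.---.ooooooooo....oo..-----
------..oooooooooo.---.ooooooooo.....oo.------
-------..oooooooo..--.ooooooooo.....oo..------
--------..ooooooo.---.oooooooo.....ooo.-------
---------..ooooo.---.oooooooo.....ooo.--------
---------...oo..----.ooooooo.....ooo..--------
-----------...-----..ooooo.....oooo..---------
----------------....oo.......oooo..-----------
---------------..oooooooooooooo...------------
---------------...ooooooooooo...--------------
-----------------..............---------------
---------------------......-------------------
----------------------------------------------
```

```bash
cat > hang.py <<'E'
from h import *
c=np.array([404.1,-163.1]);cy=1.02;hy=.195;k=0
qs=[(abs(ik([*c,146],down(cy+j*np.pi))[5])+abs(ik([490,-35,246],down(hy+j*np.pi))[5]),j) for j in(-1,0,1) if ik([*c,146],down(cy+j*np.pi)) is not None and ik([490,-35,246],down(hy+j*np.pi)) is not None]
k=min(qs)[1];print(qs)
def st(n):
    o=get_obs();print(n,np.round(o["eef_pos"],1),round(o["grip_width"],1),np.round(o["contact_force"],1),round(o["t"],2));return o
move_gripper(50)
move_pose([*c,240],down(cy+k*np.pi))
print(move_l([*c,146],speed=110,contact_N=10))
move_gripper(5);o=st("grip")
move_l([*c,248],speed=110);o=st("lift")
e=np.array([np.cos(hy),np.sin(hy)]);hk=np.array([572.3,-18.6]);a=hk-90*e
move_l([*a,248],down(hy+k*np.pi),speed=100);pause(.1);o=st("at approach")
im=get_image("side");cv2.imwrite("pics/side9.png",im);im=get_image("top");cv2.imwrite("pics/top9.png",im)
h=cv2.cvtColor(cv2.imread("pics/side9.png"),cv2.COLOR_BGR2HSV).astype(int);m=((h[...,0]<14)&(h[...,1]>150)&(h[...,2]>60)).astype(np.uint8)
n,l,s,cc=cv2.connectedComponentsWithStats(m)
print([(s[i].tolist(),cc[i].round(1).tolist()) for i in range(1,n) if s[i,4]>60 and 200<cc[i][0]<290 and cc[i][1]<260])
p=o["eef_pos"];b=p[2]-146
print("expect rim L/R, base",proj("side",[[p[0],p[1],b+70]]).round(1),proj("side",[[p[0],p[1],b]]).round(1))
E
python3 hang.py
```

```text
[(np.float64(1.2886671491793065), 0)]
False
grip [ 403.9 -163.   146.6] 19.5 [-3.  -0.1  5.5] 41.9
lift [ 403.5 -162.8  247.3] 19.4 [-0.   0.3 -1.6] 42.98
at approach [483.8 -36.3 247.9] 19.4 [ 0.4  0.1 -1.4] 44.73
[([208, 167, 49, 124, 1390], [231.4, 228.1])]
expect rim L/R, base [[233.  212.3]] [[236.  235.3]]
```

```bash
cat > hang2.py <<'E'
from h import *
hy=.195;e=np.array([np.cos(hy),np.sin(hy)]);hk=np.array([572.3,-18.6])
def st(n):
    o=get_obs();print(n,np.round(o["eef_pos"],1),round(o["grip_width"],1),np.round(o["contact_force"],1),round(o["t"],2));return o
print(move_l([*(hk+1*e),248],speed=80,contact_N=6));o=st("in")
if abs(o["eef_pos"][0]-573)<4 and o["grip_width"]>18:
    move_l([*(hk+1*e),226],speed=60);st("226")
    c=move_l([*(hk+1*e),204],speed=30,contact_N=7);o=st(f"down {c}")
E
python3 hang2.py
```

```text
False
in [572.7 -18.5 248. ] 19.3 [-0.3  0.5 -2.1] 46.12
226 [572.9 -18.4 225.4] 19.4 [ 0.   0.  -2.2] 46.63
down False [573.1 -18.4 204.1] 19.5 [-1.6 -1.4  0.5] 47.52
```

```bash
cat > rel.py <<'E'
from h import *
def st(n):
    o=get_obs();print(n,np.round(o["eef_pos"],1),round(o["grip_width"],1),np.round(o["contact_force"],1),round(o["t"],2));return o
p=np.array(get_obs()["eef_pos"])
move_l(p+[0,0,1],speed=20)
move_gripper(45);st("open")
move_l(p+[0,0,90],speed=70);st("up")
q=np.load("console.npy");t=q[:2]
move_pose([t[0],t[1],110],down(q[2]));move_gripper(0);st("over key")
def cen(c):
    im=get_image(c);cv2.imwrite(f"pics/{c}10.png",im)
    h=cv2.cvtColor(im,cv2.COLOR_BGR2HSV).astype(int);m=((h[...,0]<14)&(h[...,1]>150)&(h[...,2]>60)).astype(np.uint8);m[:,:240]=0;m[:,310:]=0;m[:130]=0;m[250:]=0
    n,l,s,cc=cv2.connectedComponentsWithStats(m);return [(s[i].tolist(),cc[i].round(2).tolist()) for i in range(1,n) if s[i,4]>50]
for c in("side","side","side"): print(cen(c));pause(.25)
print(cen("top"));b=200-19+6.5-130
print("expect post mid, body mid",proj("side",[[572,-18,b+159],[572,-18,b+35]]).round(1).tolist(),proj("top",[[572,-18,b+159],[572,-18,b+35]]).round(1).tolist());st("end")
E
python3 rel.py
```

```text
open [573.3 -18.4 205.2] 45.1 [-0.6  0.1  0.8] 48.13
up [572.8 -18.4 293.5] 45.0 [-0.1 -1.   0.4] 49.56
over key [ 546.1 -252.9  110.2] 0.1 [-0.6  0.9 -0.5] 51.21
[([253, 199, 21, 45, 162], [265.12, 218.27])]
[([254, 199, 20, 45, 186], [264.34, 217.42])]
[([240, 195, 16, 18, 72], [248.5, 204.44]), ([254, 199, 20, 45, 183], [264.58, 217.02])]
[([274, 199, 10, 8, 55], [278.13, 202.73]), ([263, 201, 11, 15, 131], [268.44, 207.7]), ([252, 211, 36, 25, 506], [270.61, 224.32])]
expect post mid, body mid [[272.4, 181.1], [273.8, 223.3]] [[267.5, 207.4], [268.6, 219.0]]
end [ 545.9 -253.2  110. ] 0.3 [-0.3  0.2  0.6] 52.16
```

```bash
cat > press.py <<'E'
from h import *
q=np.load("console.npy");t=q[:2]
a=get_image("top");pause(.3);b=get_image("top");d=cv2.absdiff(a,b)[150:250,240:300];print("motion",d.max(),(d>25).sum())
h=cv2.cvtColor(b,cv2.COLOR_BGR2HSV);m=cv2.inRange(h,(100,120,80),(130,255,255));m[:190]=0;m[280:]=0;m[:,:300]=0;m[:,425:]=0
ys,xs=np.nonzero(m)
if len(xs): print("case from tare",np.linalg.norm(ray("top",[xs.mean(),ys.mean()],67)[0][:2]-t),len(xs))
move_l([*t,29],speed=70)
f0=np.mean([get_obs()["contact_force"][2] for _ in range(3)])
c=move_l([*t,17],speed=8,contact_N=7.5)
o=get_obs();z=o["eef_pos"][2];print(c,z,o["contact_force"][2]-f0,o["t"])
T=0
for i in range(12):
    pause(.1);f=get_obs()["contact_force"][2]-f0;print(round(f,1),end=" ")
    if f>6.5: T+=.1
    if T>.65: break
    if f<6.5 : z-=.3;move_l([*t,z],speed=10)
    elif f>18: z+=.3;move_l([*t,z],speed=10)
o=get_obs();print(o["t"])
move_l([*t,100],speed=80)
print(get_obs()["t"])
E
python3 press.py
```

```text
motion 3 0
case from tare 77.69295325313887 42
True 20.99908462955628 5.024007388346034 54.8917
6.6 5.7 5.6 5.9 7.3 7.7 7.7 6.9 8.1 7.4 56.6417
57.7917
```

```bash
python3 - <<'E'
from h import *
a=get_image("top");b=cv2.imread("pics/top10.png");d=cv2.absdiff(a,b)[150:240,240:300];print("cup change",d.max(),get_obs()["t"])
print(close_job())
E
```

```text
cup change 4 57.8417
the job is handed in; nothing more can be done
None
```

I handed the job in at 57.8 s: the cup hangs still on the hook, the case is about 78 mm from the green key, and the key was pressed at about 7.4 N for over half a second and released; the first grasp slipped and the cup toppled onto the table, so I stood it up and regrasped it, and the verdict was not reported back.

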